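# Hang the rinsed tall parts cup on the long draining peg

## Robot

A 6-joint arm with a two-finger parallel gripper is mounted at the origin on the work surface. World frame = base frame: x ahead of the robot, y to its left, z up, the work surface at z = 0. Lengths are in m, angles in rad, forces in N, time in s.
With the tool pointing down it reaches from about 0.275 to 0.725 m from the base axis. Payload 5.6 kg.
Tool frame: the origin (TCP) lies on the centre line of the jaws, within the pads' length; the fingertips stand 19 mm ahead of it and the grasp point (between the pads) is the TCP; z points along the fingers, y is the direction in which the jaws open and shut (so a half turn about z gives the same grasp; the last joint's range is limited). The gripper opens to 85 mm and grips with 20 to 120 N. Pads are 22 mm wide; open, the fingers measure 114 mm over their backs; the gripper's body (76 mm by 85 mm) begins 54 mm behind the grasp point. The pads swing forward as they close: fully open they stand 13 mm farther back than shut.
Start: joints at [-0.842, 0.255, 0.108, 0, -1.424, -0.285], TCP at [0.236, -0.497, 0.25] pointing down, gripper open.
Joint ranges: [-2.95, 2.95], [-1.21, 1.97], [-1.09, 1.5], [-2.87, 1.71], [-2.94, -0.07], [-3.05, 3.05]. Speed limits (rad/s): [2.57, 2.57, 3.14, 3.14, 3.14, 3.14].

## Interface

Orientations are given as a rotation vector (axis times angle).
In Python, from rig import readout, vision, order gives the robot as it stands.
- The arm moves only by the tool arm_command, never from a script. Its argument "rows" is a list of rows, each a list of 4 numbers: the shift along the tool's x, y, z in cm, then the turn about the tool's z in rad. In form: [[tx, ty, tz, yaw], ...]. A call has exactly 8 rows; each row shifts and turns the commanded pose from where the row before left it, along the tool's axes as they then stand; what a row does not reach is not made up. A row lasts 1/12 s, in which the tool goes at most 41.7 mm and 7.16 degrees, less where a joint would pass 70% of its speed; a pose out of reach is approached as far as the arm can. A call with a gripper value outside its range is refused whole. "grip" is the opening, from 0 (shut) to 1 (fully open), set as the call begins (left out, the last holds). The fingers move at their own pace and stop on an object; "force" is the grip in N (left out, the last holds). Time passes only in rows, so rows that do not move let the fingers close, or fill a call up. It gives the time, the measured TCP pose, the force and the opening at its end, in the units of the state.
- readout.get_obs(): the state, without advancing time (a new reading comes with each control period).
- vision.get_image(name): name is "scene" or "side" or "wrist"; returns the picture (400x640x3 uint8, blue, green, red); there is no depth.
- vision.calibration(name): a dict with "intrinsics" (3x3 intrinsics, pixels), "world_to_cam" (4x4, takes a point from world to camera coordinates); the wrist camera has in their place "hand_eye" (4x4, takes a point from camera to tool coordinates, whose origin is the TCP and whose axes are the flange's). Camera axes: x right, y down, z forward; pixel columns grow to the right and rows downward; lengths in m; the calibration is good to about 2 mm. A picture is of the moment at which its call begins: read the wrist's pose just before it. calibration takes no time and is no camera call.
- order.finish_job(): hands the job in, once; it reports no verdict.
The state is a dict: "t": time; "joint_positions": joint angles; "joint_vel": joint speeds; "effort": joint torques, N m; "position": TCP position; "orientation": TCP orientation; "wrist_force": force on the tool from outside, world axes, zero at the start; "ft_torque": the same for the moment, N m; "gripper_width": finger opening in m.
Only numpy, scipy, OpenCV 4.12 (cv2) and the standard library are available. Lean on these libraries where they do the work, as an engineer would, in place of code of your own. Each camera call takes 0.05 s, during which the arm holds its last target.

## Task

The tall steel parts cup has just come rinsed from the cleaner and stands mouth-down on the black mat: hang it, still mouth-down, on the long leaning peg of the drip tray so that it drains, lowered on until its floor rests on the peg's tip, not dropped, then let it go. Leave the short cup standing where it is.

Things in the scene. Friction and masses are not known exactly. Their poses are not given: they have to be found in the camera images.
- tall_cup: The taller of two plain straight round steel cups, mouth-down on a 3 mm black mat: outer diameter 52, height 100, wall 2.5, closed end 3 mm thick (97 deep inside); 0.11 to 0.18 kg. Origin: centre of the mouth in the rim plane (bottom as it stands); z along its axis from mouth to closed end (up as it stands). Turn about z is arbitrary.
- short_cup: The shorter steel cup, a bystander mouth-down on the same mat, 110 to 130 mm from the tall one: outer diameter 52, height 60 mm. Origin: centre of the mouth (bottom as it stands), z up.
- long_peg_tip (a point): End point of the long peg, a 13 mm steel rod, ball end, on a 60 mm foot fixed in the white drip tray; 145 mm above the table. z is vertical; the rod leans 20 deg from vertical to this frame's -x (towards the robot within 0.6 rad): foot to tip runs along -sin(20)x + cos(20)z. Hung, the cup's inner floor rests here, rim 30 mm clear of the tray; let go, it swings some 10 deg nearer upright.
- short_peg_tip (a point): End point of the short peg on the same tray, alike but 85 mm above the table: too short, the tall cup's rim would touch the tray. Its foot is 130 to 155 mm left or right of the long peg's. Axes and lean likewise, with its own turn about vertical.
Not all that is in view belongs to the job. Leave any orange look-alike of the tall_cup alone.

How it is judged:
At the end, for the whole second after the job is handed in: The tall cup hangs mouth-down on the long peg, released and at rest: the peg's tip is inside it, within 12 mm of its inner floor, and its axis is within 40 degrees of vertical (z of long_peg_tip in the frame of tall_cup between 0.085 and 0.103 m and x of long_peg_tip in the frame of tall_cup between -0.026 and 0.026 m and y of long_peg_tip in the frame of tall_cup between -0.026 and 0.026 m and angle between tall_cup's own z axis and vertical below 0.7 rad and linear speed of tall_cup below 0.03 m/s and angular speed of tall_cup below 0.3 rad/s); the robot touches nothing.
It fails at once if the short cup is shoved by more than 30 mm or tipped by more than 20 degrees (distance of short_cup from where it was at the start of the episode above 0.03 m or angle between short_cup's own z axis and vertical above 0.35 rad).
It fails at once if the tall cup is dropped: it moves faster than 0.65 m/s (a fall of about 20 mm) while the fingers do not touch it (linear speed of tall_cup above 0.65 m/s and contact force between the fingers and tall_cup below 0.05 N).
It also fails if it takes over 42 s, if anything falls off the work surface, if the arm or the gripper's body presses on something with over 40 N, if the wrist force passes 120 N, or if a joint passes its speed limit or range.

## Working session

There is one attempt and no reset: what is moved stays moved. The work goes in short steps, Python scripts to look and compute and a tool call to move; the robot and the scene stay as the last step left them, time stands still between calls to the robot, and variables do not carry over. Pictures are saved under pics/ and viewed, and the job is handed in when it is done.

Besides the shell and the picture viewer there is one more tool, called after "Emit:" by a JSON object that holds its "api" and its "payload", one argument or row to a line. arm_command: Moves the arm, as the interface text tells. Its arguments: {"type":"object","properties":{"rows":{"type":"array","items":{"type":"array","items":{"type":"number"}}},"grip":{"type":"number"},"force":{"type":"number"}},"required":["rows"]}

```bash
ls; mkdir -p pics
python3 - <<'E'
from rig import readout, vision
import cv2
print(readout.get_obs())
for n in ("scene","side"):
    cv2.imwrite(f"pics/{n}0.png",vision.get_image(n))
    print(n,vision.calibration(n))
print(vision.calibration("wrist"))
E
```

```text
pics
{'t': 0.0, 'joint_positions': array([-8.42370240e-01,  2.55777264e-01,  1.06981101e-01, -4.96230829e-04,
       -1.42391476e+00, -2.84606295e-01]), 'joint_vel': array([ 0.00108255,  0.00139271, -0.00067022, -0.00053241,  0.00057203,
       -0.00084668]), 'effort': array([-8.15205676e-04, -3.86635637e+01,  2.37938333e+01,  5.36519498e+00,
       -6.07192836e-03,  3.05572587e-05]), 'position': array([ 0.23602273, -0.49625832,  0.24936726]), 'orientation': array([ 6.91220554e-01, -3.06409373e+00, -3.00337453e-03]), 'wrist_force': array([ 0.53425324, -0.417493  ,  0.39320854]), 'ft_torque': array([-0.04436632, -0.05845317, -0.02189021]), 'gripper_width': 0.08517675983300822}
scene {'intrinsics': array([[366.40109735,   0.        , 316.50339261],
       [  0.        , 366.40109735, 204.90881297],
       [  0.        ,   0.        ,   1.        ]]), 'world_to_cam': array([[ 0.61787385,  0.78627611,  0.00133798, -0.33591822],
       [ 0.58273964, -0.45678647, -0.67213141, -0.2922891 ],
       [-0.52786969,  0.41607211, -0.74043067,  1.08070109],
       [ 0.        ,  0.        ,  0.   
[... 379 characters left out ...]
01],
       [ 2.30895413e-01, -6.46290025e-01, -7.27321464e-01,
         1.00772998e+00],
       [ 0.00000000e+00,  0.00000000e+00,  0.00000000e+00,
         1.00000000e+00]])}
{'intrinsics': array([[358.55637653,   0.        , 314.04767893],
       [  0.        , 358.55637653, 198.70776769],
       [  0.        ,   0.        ,   1.        ]]), 'hand_eye': array([[-8.09468751e-04, -9.61501790e-01, -2.74797475e-01,
         6.98213673e-02],
       [ 9.99999461e-01, -5.99684411e-04, -8.47426567e-04,
        -3.05967851e-04],
       [ 6.50010399e-04, -2.74798013e-01,  9.61501758e-01,
        -1.23394804e-01],
       [ 0.00000000e+00,  0.00000000e+00,  0.00000000e+00,
         1.00000000e+00]])}
```

View pics/scene0.png

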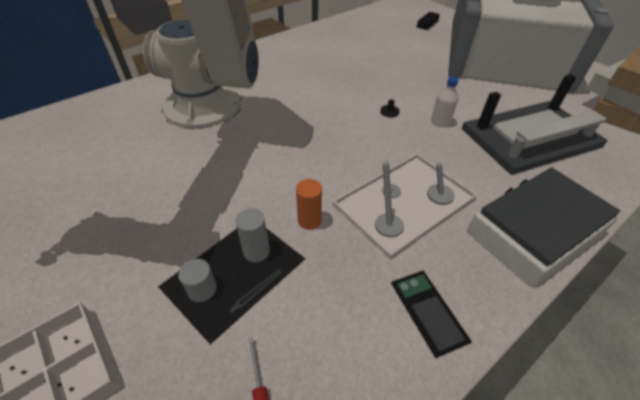

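View pics/side0.png

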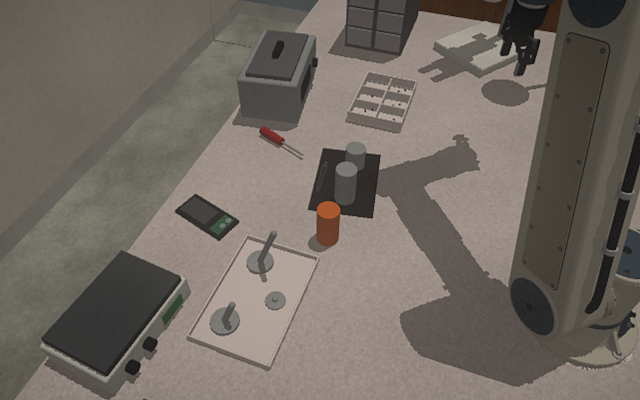

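Run:
```python
import cv2
a=cv2.imread("pics/scene0.png");b=cv2.imread("pics/side0.png")
cv2.imwrite("pics/c1.png",cv2.resize(a[140:320,150:330],None,fx=4,fy=4,interpolation=2)[:600] if 0 else cv2.resize(a[170:320,150:330],None,fx=4,fy=4,interpolation=2))
cv2.imwrite("pics/c2.png",cv2.resize(a[140:260,320:490],None,fx=4.5,fy=4.5,interpolation=2))
cv2.imwrite("pics/c3.png",cv2.resize(b[130:250,290:400],None,fx=5,fy=5,interpolation=2))
cv2.imwrite("pics/c4.png",cv2.resize(b[220:370,180:330],None,fx=4,fy=4,interpolation=2))
```

```text
(no output)
```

View pics/c1.png

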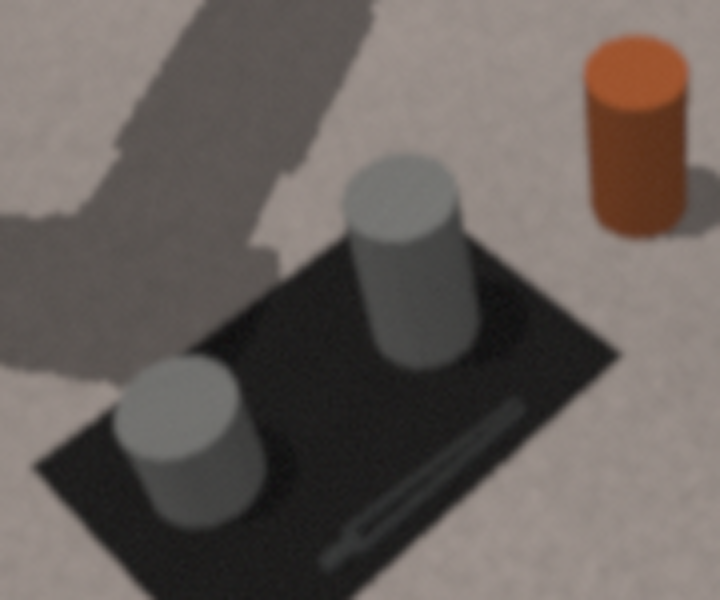

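View pics/c2.png

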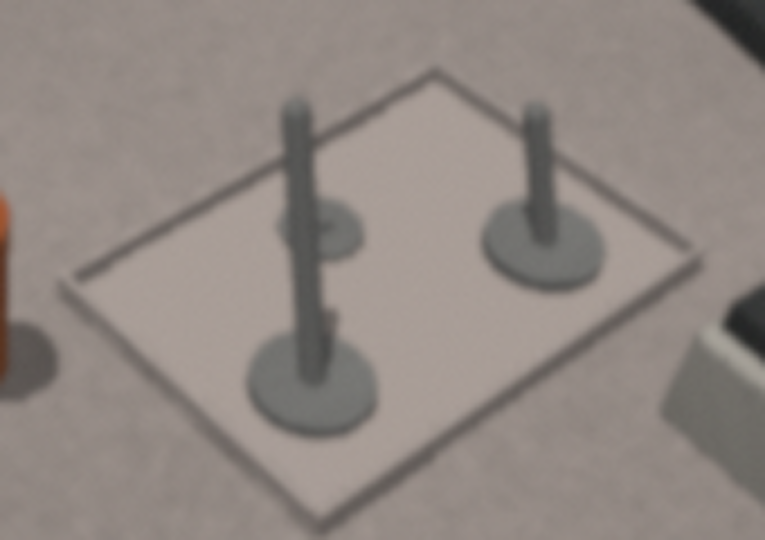

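View pics/c3.png

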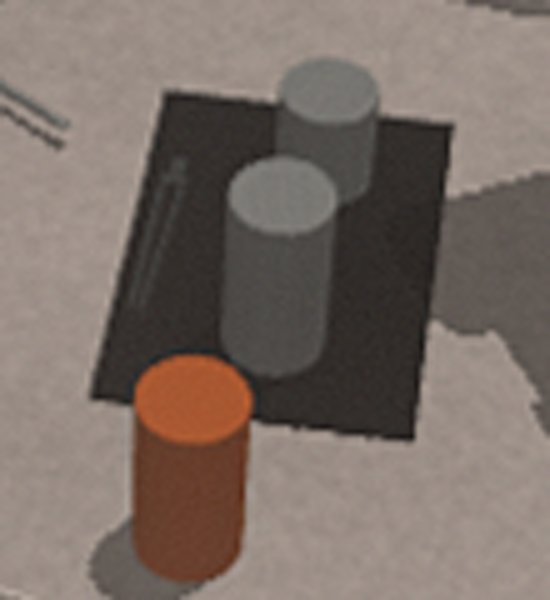

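View pics/c4.png

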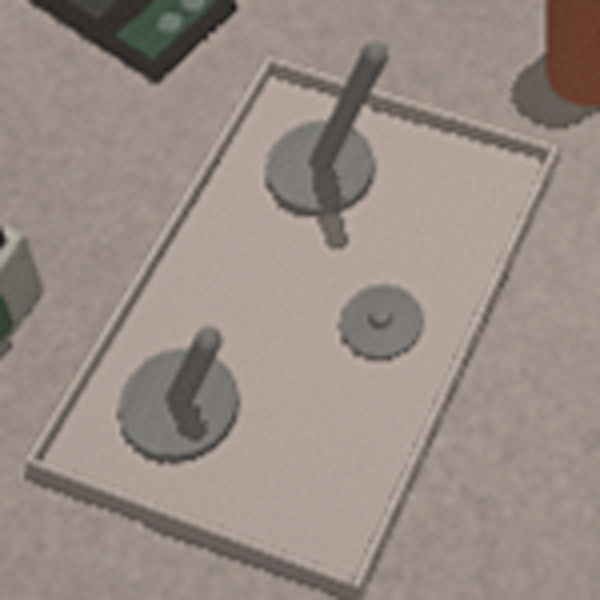

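```bash
cat > h.py <<'E'
import numpy as np, cv2
from rig import readout, vision
def tri(ps,ss):
    P=[]
    for n in("scene","side"):
        c=vision.calibration(n);P.append(c["intrinsics"]@c["world_to_cam"][:3])
    X=cv2.triangulatePoints(P[0],P[1],np.array(ps,float).reshape(2,1),np.array(ss,float).reshape(2,1));return (X[:3]/X[3]).ravel()
def proj(n,X):
    c=vision.calibration(n);p=c["intrinsics"]@(c["world_to_cam"][:3]@np.append(X,1));return p[:2]/p[2]
E
python3 - <<'E'
from h import *
for k,a,b in [("tall",(250.5,219.5),(346.6,169.2)),("short",(194.3,272),(355.6,148.2)),("ltip",(386,163.2),(274,233)),("lfoot",(389.6,224),(260,261.2)),("stip",(439.3,164),(232,304)),("orange",(309.3,188.3),(328.6,210))]:
    X=tri(a,b);print(k,X.round(4),(proj("scene",X)-a).round(1),(proj("side",X)-b).round(1))
E
```

```text
tall [ 0.5452 -0.1509  0.1013] [0.2 0.1] [ 0.1 -0.1]
short [ 0.5561 -0.2741  0.0613] [0.9 0.5] [ 0.3 -0.2]
ltip [0.6168 0.1119 0.1414] [0.6 0.2] [ 0.3 -0.1]
lfoot [0.6627 0.1023 0.0103] [0.6 0.2] [ 0.3 -0.1]
stip [0.6465 0.2551 0.0822] [0.6 0.1] [ 0.4 -0. ]
orange [ 0.5453 -0.0184  0.098 ] [0.4 0.2] [ 0.2 -0.1]
```

Emit:
{"api": "arm_command", "payload": {
  "rows": [
    [0,0,0,0.11],
    [0,0,0,0.11],
    [0,0,0,0.11],
    [0,0,0,0.11],
    [0,0,0,0.11],
    [0,0,0,0.103],
    [0,0,0,0],
    [0,0,0,0]
  ],
  "grip": 1,
  "force": 40
}}

```text
t: 0.77
position: [0.2361, -0.4965, 0.2499]
orientation: [-0.323, -3.124, -0.001]
wrist_force: [0.1, 0.4, -0.7]
gripper_width: 0.0855
```

```bash
cat >> h.py <<'E'
from scipy.spatial.transform import Rotation as Ro
def st():
    o=readout.get_obs();return o,o["position"],Ro.from_rotvec(o["orientation"]).as_matrix()
def to(T):
    o,p,R=st();d=R.T@(np.array(T)-p)*100
    print("t",o["t"],"pos",p.round(4),"xdir",R[:2,0].round(3),"zdir",R[:,2].round(4),"F",o["wrist_force"].round(2),"M",o["ft_torque"].round(3),"w",round(o["gripper_width"],4));print("shift cm",d.round(2))
E
python3 -c "
from h import *
to([.5452,-.1509,.25])"
```

```text
t 0.7667 pos [ 0.2361 -0.4965  0.2499] xdir [-0.979  0.205] zdir [-4.e-04  7.e-04 -1.e+00] F [ 0.11  0.44 -0.72] M [0.044 0.015 0.024] w 0.0855
shift cm [-23.18  40.16   0.  ]
```

Emit:
{"api": "arm_command", "payload": {
  "rows": [
    [-1.45,2.51,0,0],
    [-1.45,2.51,0,0],
    [-1.45,2.51,0,0],
    [-1.45,2.51,0,0],
    [-1.45,2.51,0,0],
    [-1.45,2.51,0,0],
    [-1.45,2.51,0,0],
    [-1.45,2.51,0,0]
  ]
}}

```text
t: 1.43
position: [0.392, -0.3231, 0.2503]
orientation: [-0.323, -3.125, -0.0]
wrist_force: [0.4, -0.3, -1.1]
gripper_width: 0.0853
```

Emit:
{"api": "arm_command", "payload": {
  "rows": [
    [-1.6,2.8,0,0],
    [-1.6,2.8,0,0],
    [-1.6,2.8,0,0],
    [-1.6,2.8,0,0],
    [-1.6,2.8,0,0],
    [-1.6,2.8,0,0],
    [-1.2,2.1,0,0],
    [-0.8,1.2,0,0]
  ]
}}

```text
t: 2.1
position: [0.5479, -0.1497, 0.2497]
orientation: [-0.32, -3.125, -0.001]
wrist_force: [-0.1, -0.3, 0.2]
gripper_width: 0.0851
```

Emit:
{"api": "arm_command", "payload": {
  "rows": [
    [0,0,0,0],
    [0,0,0,0],
    [0,0,0,0],
    [0,0,0,0],
    [0,0,0,0],
    [0,0,0,0],
    [0,0,0,0],
    [0,0,0,0]
  ]
}}

```text
t: 2.77
position: [0.5464, -0.1521, 0.2504]
orientation: [0.328, 3.124, 0.0]
wrist_force: [-0.4, -0.1, -0.6]
gripper_width: 0.0855
```

```bash
python3 -c "
from h import *
to([.5452,-.1509,.25])
cv2.imwrite('pics/w1.png',vision.get_image('wrist'))"
```

```text
t 2.7667 pos [ 0.5464 -0.1521  0.2504] xdir [-0.978  0.208] zdir [ 2.e-04  0.e+00 -1.e+00] F [-0.36 -0.1  -0.59] M [ 0.006 -0.015  0.048] w 0.0855
shift cm [0.14 0.09 0.04]
```

View pics/w1.png

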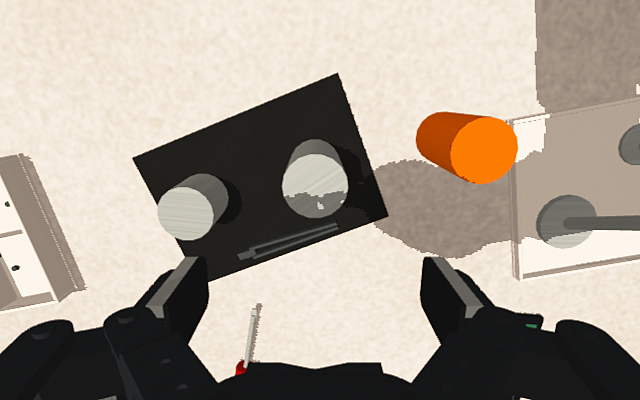

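```bash
cat >> h.py <<'E'
def wray(px,z):
    c=vision.calibration("wrist");o,p,R=st();H=c["hand_eye"]
    d=R@H[:3,:3]@np.linalg.inv(c["intrinsics"])@np.array([*px,1.]);o_=p+R@H[:3,3]
    return o_+d*(z-o_[2])/d[2]
def wproj(X):
    c=vision.calibration("wrist");o,p,R=st();H=c["hand_eye"]
    q=np.linalg.inv(H)@np.append(R.T@(np.array(X)-p),1);q=c["intrinsics"]@q[:3];return q[:2]/q[2]
E
python3 -c "
from h import *
print(wray((315,186),.103),wray((315+33,186),.103)-wray((315,186),.103))
to([.5452,-.1509,.25])
a=cv2.imread('pics/w1.png');cv2.imwrite('pics/w1c.png',cv2.resize(a[130:230,260:380],None,fx=5,fy=5))
"
```

```text
[ 0.54416895 -0.15129874  0.103     ] [0.0053531  0.02509501 0.        ]
t 2.8167 pos [ 0.5464 -0.152   0.2504] xdir [-0.978  0.208] zdir [ 1.e-04  0.e+00 -1.e+00] F [0.55 0.18 0.12] M [ 0.009 -0.004 -0.006] w 0.0854
shift cm [0.14 0.08 0.04]
```

View pics/w1c.png

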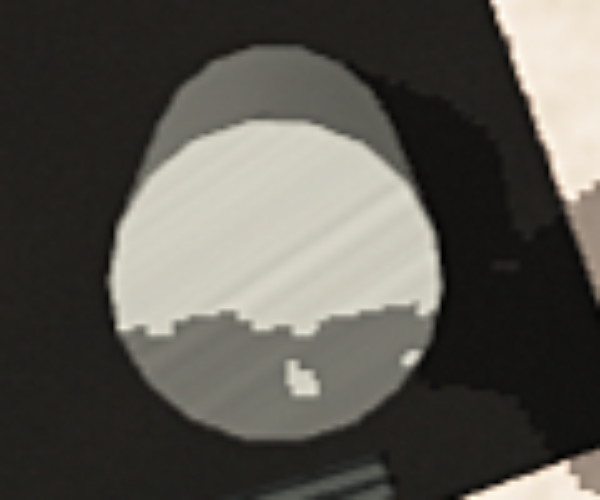

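Emit:
{"api": "arm_command", "payload": {
  "rows": [
    [0.1,0.03,2.5,0],
    [0.1,0.04,2.5,0],
    [0,0,2.5,0],
    [0,0,2.5,0],
    [0,0,2.5,0],
    [0,0,2.5,0],
    [0,0,1.7,0],
    [0,0,1.0,0]
  ]
}}

```text
t: 3.48
position: [0.5434, -0.1506, 0.0709]
orientation: [-0.328, -3.121, -0.0]
wrist_force: [0.3, 0.2, 0.3]
gripper_width: 0.0856
```

Emit:
{"api": "arm_command", "payload": {
  "rows": [
    [0,0,0,0],
    [0,0,0,0],
    [0,0,0,0],
    [0,0,0,0],
    [0,0,0,0],
    [0,0,0,0],
    [0,0,0,0],
    [0,0,0,0]
  ]
}}

```text
t: 4.15
position: [0.5449, -0.1508, 0.0736]
orientation: [0.328, 3.124, 0.0]
wrist_force: [0.2, -0.7, 0.0]
gripper_width: 0.085
```

Emit:
{"api": "arm_command", "payload": {
  "rows": [
    [0,0,0,0],
    [0,0,0,0],
    [0,0,0,0],
    [0,0,0,0],
    [0,0,0,0],
    [0,0,0,0],
    [0,0,0,0],
    [0,0,0,0]
  ],
  "grip": 0,
  "force": 40
}}

```text
t: 4.82
position: [0.5448, -0.1509, 0.0736]
orientation: [0.328, 3.124, -0.0]
wrist_force: [-1.3, -0.8, 4.6]
gripper_width: 0.0521
```

```bash
python3 -c "
from h import *
to([.5446,-.1511,.073])
"
```

```text
t 4.8167 pos [ 0.5448 -0.1509  0.0736] xdir [-0.978  0.208] zdir [ 2.e-04 -3.e-04 -1.e+00] F [-1.33 -0.84  4.6 ] M [-0.318  0.474  0.007] w 0.0521
shift cm [ 0.02 -0.02  0.06]
```

Emit:
{"api": "arm_command", "payload": {
  "rows": [
    [0,0,-0.6,0],
    [0,0,-1.6,0],
    [0,0,-2.6,0],
    [0,0,-3.2,0],
    [0,0,-3.2,0],
    [0,0,-3.0,0],
    [0,0,-2.0,0],
    [0,0,-1.0,0]
  ]
}}

```text
t: 5.48
position: [0.5457, -0.1507, 0.2485]
orientation: [0.327, 3.12, 0.001]
wrist_force: [0.2, -0.8, -0.9]
gripper_width: 0.0518
```

Emit:
{"api": "arm_command", "payload": {
  "rows": [
    [0,0,0,0],
    [0,0,0,0],
    [0,0,0,0],
    [0,0,0,0],
    [0,0,0,0],
    [0,0,0,0],
    [0,0,0,0],
    [0,0,0,0]
  ]
}}

```text
t: 6.15
position: [0.5447, -0.1507, 0.245]
orientation: [-0.328, -3.124, -0.0]
wrist_force: [0.5, 0.6, -1.3]
gripper_width: 0.0521
```

```bash
python3 -c "
from h import *
to([.6168,.1119,.2456])
for n in ('scene','side','wrist'): cv2.imwrite(f'pics/{n}2.png',vision.get_image(n))
"
```

```text
t 6.15 pos [ 0.5447 -0.1507  0.245 ] xdir [-0.978  0.208] zdir [-4.e-04  1.e-04 -1.e+00] F [ 0.48  0.64 -1.33] M [ 0.011 -0.009  0.03 ] w 0.0521
shift cm [-1.6  27.19 -0.06]
```

View pics/scene2.png

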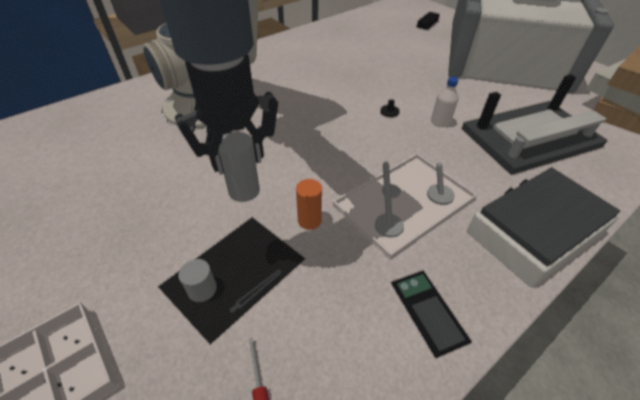

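View pics/wrist2.png

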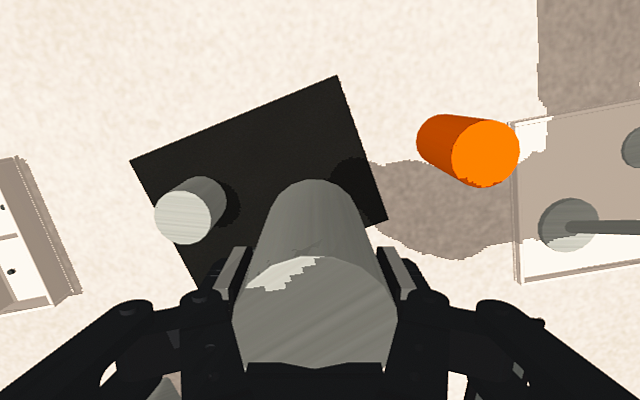

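Emit:
{"api": "arm_command", "payload": {
  "rows": [
    [0,0.8,0,0],
    [0,1.6,0,0],
    [-0.3,2.2,0,0],
    [-0.3,2.4,0,0],
    [-0.3,2.4,0,0],
    [0,2.2,0,0],
    [0,1.6,0,0],
    [0,0.8,0,0]
  ]
}}

```text
t: 6.97
position: [0.583, -0.0132, 0.2451]
orientation: [-0.325, -3.125, -0.001]
wrist_force: [0.0, 0.4, -1.7]
gripper_width: 0.0521
```

Emit:
{"api": "arm_command", "payload": {
  "rows": [
    [0,0,0,0],
    [0,0,0,0],
    [0,0,0,0],
    [0,0,0,0],
    [0,0,0,0],
    [0,0,0,0],
    [0,0,0,0],
    [0,0,0,0]
  ]
}}

```text
t: 7.63
position: [0.5826, -0.0159, 0.2453]
orientation: [0.329, 3.124, 0.0]
wrist_force: [0.1, 0.2, -1.7]
gripper_width: 0.0518
```

```bash
python3 -c "
from h import *
to([.6168,.1119,.2456])
a=vision.get_image('wrist'); cv2.imwrite('pics/w3.png',a)
print(wproj([.6168,.1119,.1414]),wproj([.6627,.1023,.0103]))
"
```

```text
t 7.6333 pos [ 0.5826 -0.0159  0.2453] xdir [-0.978  0.208] zdir [ 1.e-04  0.e+00 -1.e+00] F [ 0.11  0.16 -1.73] M [ 0.     0.005 -0.05 ] w 0.0518
shift cm [-0.68 13.21 -0.03]
[512.54852582 214.9856203 ] [439.8810188  217.55117422]
```

View pics/w3.png

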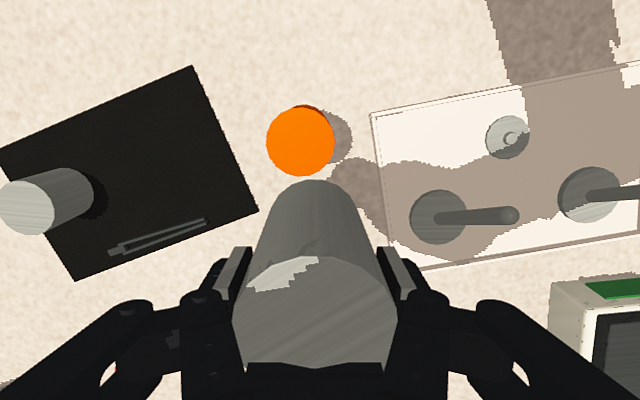

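```bash
python3 -c "
import cv2
a=cv2.imread('pics/w3.png');cv2.imwrite('pics/w3c.png',cv2.resize(a[180:260,400:530],None,fx=6,fy=6))
"
```

```text
(no output)
```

View pics/w3c.png

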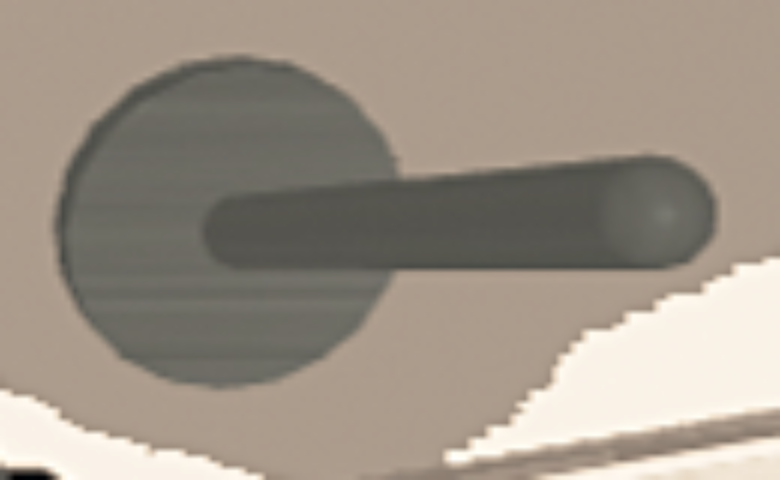

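```bash
python3 -c "
from h import *
b=wray((509.8,215.3),.1389);f=wray((439.3,218.8),.012);f2=wray((438.7,217),.011)
print(b,f,f2,(f-b)[:2],np.linalg.norm((f-b)[:2]),(.1389-.012)*np.tan(np.radians(20)))
print(tri((297/4.5+320,109/4.5+140),(375/4+180,52/4+220)))
# fit ball centre with all three views
to([*b[:2],.2453])
"
```

```text
[0.61776409 0.11132149 0.1389    ] [0.66325353 0.10105022 0.012     ] [0.66153925 0.10095068 0.011     ] [ 0.04548943 -0.01027127] 0.04663461938390623 0.046187822728381074
[0.61784395 0.11107488 0.1399713 ]
t 7.6833 pos [ 0.5826 -0.0159  0.2453] xdir [-0.978  0.208] zdir [ 0.  0. -1.] F [ 0.03 -0.24 -1.43] M [0.021 0.018 0.014] w 0.0523
shift cm [-0.79 13.17  0.  ]
```

Emit:
{"api": "arm_command", "payload": {
  "rows": [
    [-0.1,0.8,0,0],
    [-0.1,1.6,0,0],
    [-0.1,2.2,0,0],
    [-0.1,2.4,0,0],
    [-0.1,2.4,0,0],
    [-0.1,2.0,0,0],
    [-0.1,1.2,0,0],
    [-0.1,0.57,0,0]
  ]
}}

```text
t: 8.35
position: [0.6181, 0.1141, 0.2447]
orientation: [-0.324, -3.124, -0.0]
wrist_force: [-0.4, -0.4, -2.8]
gripper_width: 0.052
```

Emit:
{"api": "arm_command", "payload": {
  "rows": [
    [0,0,0,0],
    [0,0,0,0],
    [0,0,0,0],
    [0,0,0,0],
    [0,0,0,0],
    [0,0,0,0],
    [0,0,0,0],
    [0,0,0,0]
  ]
}}

```text
t: 9.02
position: [0.6178, 0.1112, 0.2454]
orientation: [0.329, 3.124, 0.0]
wrist_force: [0.7, 1.3, -1.7]
gripper_width: 0.0517
```

```bash
python3 -c "
from h import *
to([.6177,.1112,.245])
for n in ('scene','side'):
  a=vision.get_image(n); cv2.imwrite(f'pics/{n}4.png',a)
a=cv2.imread('pics/scene4.png')[60:260,280:480];b=cv2.imread('pics/side4.png')[130:330,180:380]
cv2.imwrite('pics/c5.png',cv2.resize(np.hstack([a,b]),None,fx=2,fy=2,interpolation=2))
"
```

```text
t 9.0167 pos [0.6178 0.1112 0.2454] xdir [-0.978  0.208] zdir [ 1.e-04  0.e+00 -1.e+00] F [ 0.69  1.28 -1.65] M [-0.048  0.034 -0.022] w 0.0517
shift cm [ 0.01 -0.    0.04]
```

View pics/c5.png

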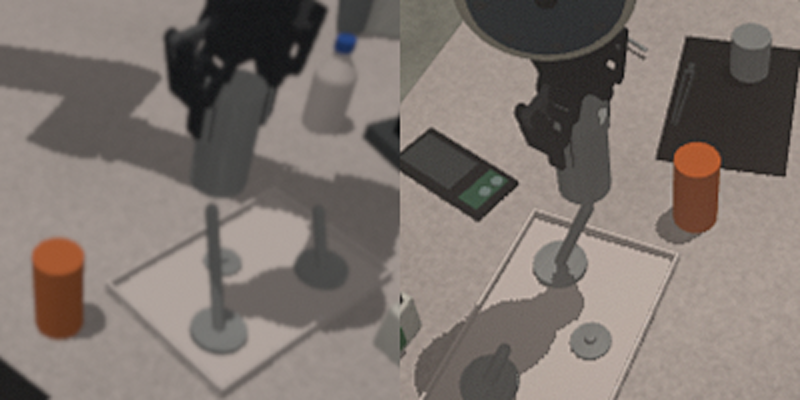

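Emit:
{"api": "arm_command", "payload": {
  "rows": [
    [0,0,0.7,0],
    [0,0,1.0,0],
    [0,0,1.0,0],
    [0,0,0.9,0],
    [-0.11,0,0.6,0],
    [-0.11,0,0.6,0],
    [-0.11,0,0.6,0],
    [-0.11,0,0.6,0]
  ]
}}

```text
t: 9.78
position: [0.6223, 0.1105, 0.1848]
orientation: [0.328, 3.124, -0.0]
wrist_force: [-0.4, -0.2, -2.5]
gripper_width: 0.0517
```

Emit:
{"api": "arm_command", "payload": {
  "rows": [
    [-0.11,0,0.6,0],
    [-0.11,0,0.6,0],
    [-0.11,0,0.6,0],
    [-0.11,0,0.6,0],
    [0,0,0,0],
    [0,0,0,0],
    [0,0,0,0],
    [0,0,0,0]
  ]
}}

```text
t: 10.45
position: [0.6267, 0.1097, 0.1618]
orientation: [0.328, 3.124, 0.0]
wrist_force: [-0.6, 0.1, -1.7]
gripper_width: 0.0522
```

```bash
python3 -c "
from h import *
to([.6177+.978*.00883,.1112-.208*.00883,.1610])
for n in ('scene','side'):
  a=vision.get_image(n); cv2.imwrite(f'pics/{n}5.png',a)
a=cv2.imread('pics/scene5.png')[60:260,280:480];b=cv2.imread('pics/side5.png')[130:330,180:380]
cv2.imwrite('pics/c6.png',cv2.resize(np.hstack([a,b]),None,fx=2,fy=2,interpolation=2))
"
```

```text
t 10.45 pos [0.6267 0.1097 0.1618] xdir [-0.978  0.208] zdir [ 9.e-04  2.e-04 -1.e+00] F [-0.63  0.12 -1.74] M [-0.002 -0.03   0.057] w 0.0522
shift cm [ 0.02 -0.04  0.08]
```

View pics/c6.png

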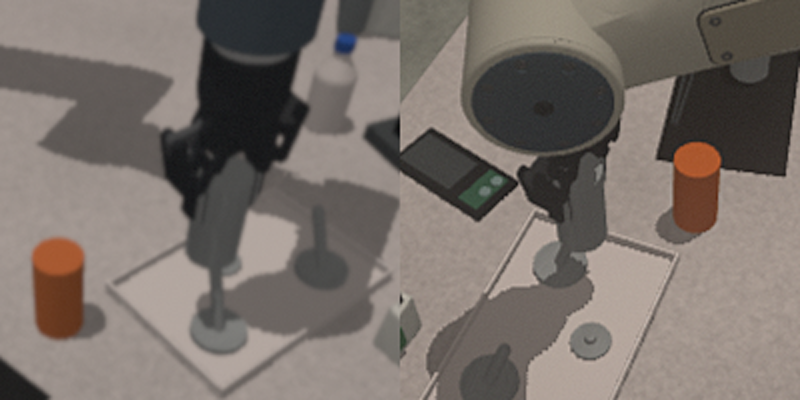

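Emit:
{"api": "arm_command", "payload": {
  "rows": [
    [-0.11,0,0.6,0],
    [-0.11,0,0.6,0],
    [-0.11,0,0.6,0],
    [-0.11,0,0.6,0],
    [-0.11,0,0.5,0],
    [-0.09,0,0.5,0],
    [0,0,0,0],
    [0,0,0,0]
  ]
}}

```text
t: 11.22
position: [0.6326, 0.1082, 0.1269]
orientation: [-0.328, -3.124, 0.001]
wrist_force: [0.9, -0.7, -1.6]
gripper_width: 0.0517
```

```bash
python3 -c "
from h import *
to([.6177+.978*.0154,.1112-.208*.0154,.126])
"
```

```text
t 11.2167 pos [0.6326 0.1082 0.1269] xdir [-0.978  0.208] zdir [-7.e-04 -4.e-04 -1.e+00] F [ 0.87 -0.74 -1.59] M [ 0.039  0.017 -0.027] w 0.0517
shift cm [-0.02 -0.02  0.09]
```

Emit:
{"api": "arm_command", "payload": {
  "rows": [
    [-0.02,0,0.1,0],
    [-0.02,0,0.1,0],
    [-0.02,0,0.1,0],
    [-0.02,0,0.1,0],
    [0,0,0,0],
    [0,0,0,0],
    [0,0,0,0],
    [0,0,0,0]
  ]
}}

```text
t: 11.88
position: [0.6335, 0.1082, 0.1234]
orientation: [0.328, 3.124, 0.0]
wrist_force: [0.3, 0.1, -1.9]
gripper_width: 0.0515
```

Emit:
{"api": "arm_command", "payload": {
  "rows": [
    [-0.02,0,0.1,0],
    [-0.02,0,0.1,0],
    [0,0,0,0],
    [0,0,0,0],
    [0,0,0,0],
    [0,0,0,0],
    [0,0,0,0],
    [0,0,0,0]
  ]
}}

```text
t: 12.55
position: [0.6337, 0.1081, 0.1212]
orientation: [-0.328, -3.124, 0.0]
wrist_force: [0.2, -0.3, -1.2]
gripper_width: 0.0522
```

Emit:
{"api": "arm_command", "payload": {
  "rows": [
    [-0.02,0,0.1,0],
    [0,0,0,0],
    [0,0,0,0],
    [0,0,0,0],
    [0,0,0,0],
    [0,0,0,0],
    [0,0,0,0],
    [0,0,0,0]
  ]
}}

```text
t: 13.22
position: [0.6339, 0.1081, 0.1201]
orientation: [-0.328, -3.124, 0.0]
wrist_force: [-1.1, 1.0, -2.4]
gripper_width: 0.0516
```

```bash
python3 -c "
from h import *
to([.6177+.978*.0165,.1112-.208*.0165,.119])
"
```

```text
t 13.2167 pos [0.6339 0.1081 0.1201] xdir [-0.978  0.208] zdir [-4.e-04  0.e+00 -1.e+00] F [-1.12  1.02 -2.38] M [ 0.237  0.563 -0.003] w 0.0516
shift cm [-0.   -0.03  0.11]
```

Emit:
{"api": "arm_command", "payload": {
  "rows": [
    [0,0,0.1,0],
    [0,0,0,0],
    [0,0,0,0],
    [0,0,0,0],
    [0,0,0,0],
    [0,0,0,0],
    [0,0,0,0],
    [0,0,0,0]
  ]
}}

```text
t: 13.88
position: [0.6339, 0.108, 0.1192]
orientation: [-0.328, -3.124, 0.0]
wrist_force: [-2.9, 1.0, -1.5]
gripper_width: 0.0518
```

```bash
python3 -c "
from h import *
to([.6177+.978*.0165,.1112-.208*.0165,.119])
for n in ('scene','side'):
  a=vision.get_image(n); cv2.imwrite(f'pics/{n}7.png',a)
a=cv2.imread('pics/scene7.png')[60:260,280:480];b=cv2.imread('pics/side7.png')[130:330,180:380]
cv2.imwrite('pics/c7.png',cv2.resize(np.hstack([a,b]),None,fx=2,fy=2,interpolation=2))
"
```

```text
t 13.8833 pos [0.6339 0.108  0.1192] xdir [-0.978  0.208] zdir [-3.e-04 -0.e+00 -1.e+00] F [-2.91  0.99 -1.52] M [0.304 0.927 0.014] w 0.0518
shift cm [ 0.   -0.03  0.02]
```

View pics/c7.png

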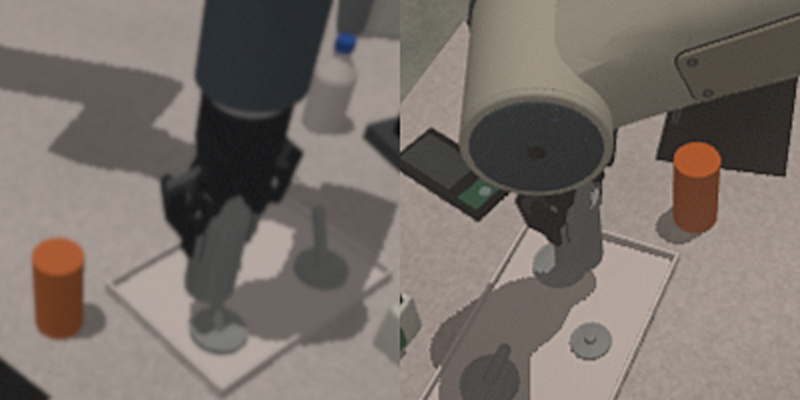

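Emit:
{"api": "arm_command", "payload": {
  "rows": [
    [0.05,0,0,0],
    [0.05,0,0,0],
    [0,0,0,0],
    [0,0,0,0],
    [0,0,0,0],
    [0,0,0,0],
    [0,0,0,0],
    [0,0,0,0]
  ]
}}

```text
t: 14.65
position: [0.6334, 0.1082, 0.1195]
orientation: [0.328, 3.124, 0.0]
wrist_force: [-0.1, 0.2, -0.7]
gripper_width: 0.0515
```

```bash
python3 -c "
from h import *
to([.6177+.978*.0155,.1112-.208*.0155,.119])
"
```

```text
t 14.65 pos [0.6334 0.1082 0.1195] xdir [-0.978  0.208] zdir [ 8.e-04  1.e-04 -1.e+00] F [-0.12  0.24 -0.68] M [ 0.009 -0.223 -0.026] w 0.0515
shift cm [ 0.05 -0.04  0.05]
```

Emit:
{"api": "arm_command", "payload": {
  "rows": [
    [0,0,0.05,0],
    [0,0,0.05,0],
    [0,0,0,0],
    [0,0,0,0],
    [0,0,0,0],
    [0,0,0,0],
    [0,0,0,0],
    [0,0,0,0]
  ]
}}

```text
t: 15.32
position: [0.6334, 0.1083, 0.1187]
orientation: [0.328, 3.123, 0.0]
wrist_force: [1.6, 0.3, 2.0]
gripper_width: 0.0518
```

```bash
python3 -c "
from h import *
to([.6177+.978*.0155,.1112-.208*.0155,.119])
"
```

```text
t 15.3167 pos [0.6334 0.1083 0.1187] xdir [-0.978  0.208] zdir [ 1.e-03  1.e-04 -1.e+00] F [1.59 0.28 2.04] M [-0.177 -0.544  0.042] w 0.0518
shift cm [ 0.05 -0.04 -0.03]
```

Emit:
{"api": "arm_command", "payload": {
  "rows": [
    [0,0,0,0],
    [0,0,0,0],
    [0,0,0,0],
    [0,0,0,0],
    [0,0,0,0],
    [0,0,0,0],
    [0,0,0,0],
    [0,0,0,0]
  ],
  "grip": 1
}}

```text
t: 15.98
position: [0.633, 0.1083, 0.1182]
orientation: [-0.328, -3.124, 0.0]
wrist_force: [-0.2, -0.6, -0.4]
gripper_width: 0.0855
```

```bash
python3 -c "
from h import *
to([.6177+.978*.0155,.1112-.208*.0155,.119])
for n in ('scene','side','wrist'):
  a=vision.get_image(n); cv2.imwrite(f'pics/{n}8.png',a)
a=cv2.imread('pics/scene8.png')[60:260,280:480];b=cv2.imread('pics/side8.png')[130:330,180:380]
cv2.imwrite('pics/c8.png',cv2.resize(np.hstack([a,b]),None,fx=2,fy=2,interpolation=2))
"
```

```text
t 15.9833 pos [0.633  0.1083 0.1182] xdir [-0.978  0.208] zdir [-1.e-04 -0.e+00 -1.e+00] F [-0.21 -0.61 -0.39] M [ 0.011 -0.011 -0.047] w 0.0855
shift cm [ 0.01 -0.03 -0.08]
```

View pics/c8.png

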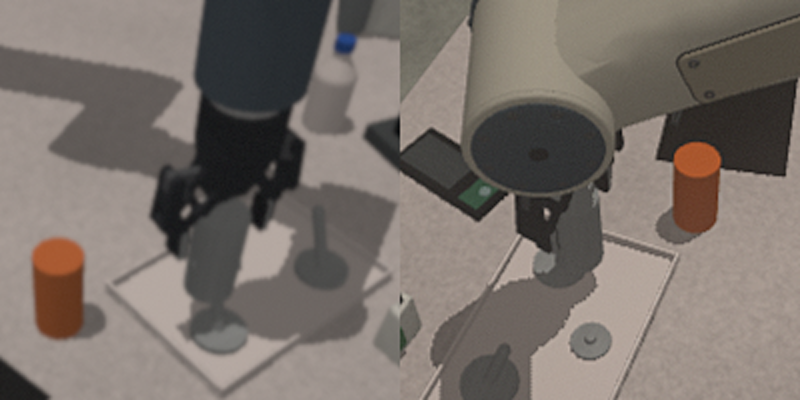

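View pics/wrist8.png

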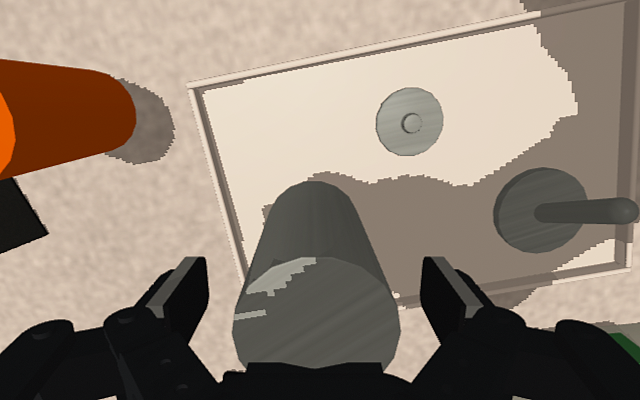

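Released, the cup hangs centred between the open pads (pads at columns 208 and 422, cup 232–400). I'll retreat straight up.

Emit:
{"api": "arm_command", "payload": {
  "rows": [
    [0,0,-0.5,0],
    [0,0,-1.0,0],
    [0,0,-1.5,0],
    [0,0,-2,0],
    [0,0,-2.5,0],
    [0,0,-2.5,0],
    [0,0,-2,0],
    [0,0,-1,0]
  ]
}}

```text
t: 16.8
position: [0.6341, 0.1082, 0.2529]
orientation: [0.327, 3.119, 0.003]
wrist_force: [-0.7, -0.7, 0.7]
gripper_width: 0.0851
```

Emit:
{"api": "arm_command", "payload": {
  "rows": [
    [1,0,-1,0],
    [1.5,0,-0.5,0],
    [2,0,0,0],
    [2,0,0,0],
    [1.5,0,0,0],
    [0,0,0,0],
    [0,0,0,0],
    [0,0,0,0]
  ]
}}

```text
t: 17.47
position: [0.5546, 0.1249, 0.2631]
orientation: [-0.328, -3.124, 0.0]
wrist_force: [0.3, -1.3, -1.2]
gripper_width: 0.0854
```

```bash
python3 -c "
from h import *
import time
to([.6177+.978*.0155,.1112-.208*.0155,.119])
for n in ('scene','side','wrist'):
  a=vision.get_image(n); cv2.imwrite(f'pics/{n}9.png',a)
a=cv2.imread('pics/scene9.png')[60:260,280:480];b=cv2.imread('pics/side9.png')[130:330,180:380]
cv2.imwrite('pics/c9.png',cv2.resize(np.hstack([a,b]),None,fx=2,fy=2,interpolation=2))
"
```

```text
t 17.4667 pos [0.5546 0.1249 0.2631] xdir [-0.978  0.207] zdir [-5.e-04 -1.e-04 -1.e+00] F [ 0.3  -1.27 -1.22] M [ 0.035 -0.04   0.018] w 0.0854
shift cm [-8.01 -0.03 14.4 ]
```

View pics/c9.png

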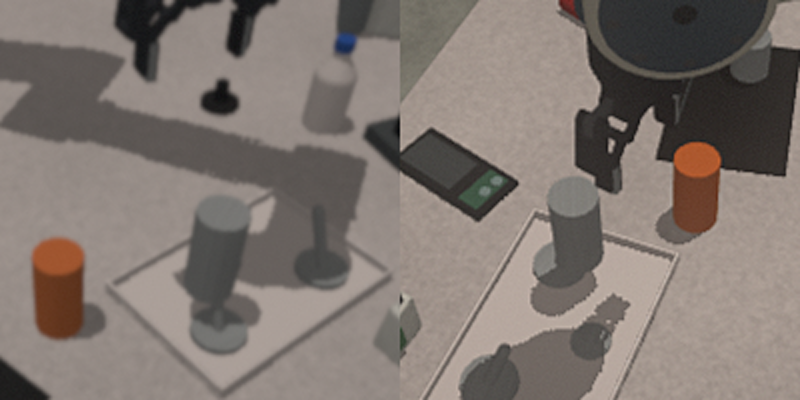

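View pics/wrist9.png

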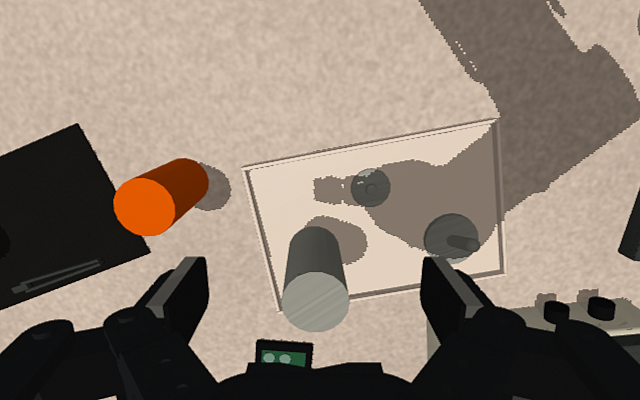

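Emit:
{"api": "arm_command", "payload": {
  "rows": [
    [0,0,0,0],
    [0,0,0,0],
    [0,0,0,0],
    [0,0,0,0],
    [0,0,0,0],
    [0,0,0,0],
    [0,0,0,0],
    [0,0,0,0]
  ]
}}

```text
t: 18.28
position: [0.5548, 0.1249, 0.2633]
orientation: [0.328, 3.124, 0.0]
wrist_force: [1.0, -0.3, -0.4]
gripper_width: 0.0858
```

```bash
python3 -c "
from h import *
print(tri((390.5,167),(267,228.5)), wray((315,302),.149))
for n,s in (('scene',np.s_[150:240,360:420]),('side',np.s_[210:280,240:310])):
  a=vision.get_image(n); o=cv2.imread(f'pics/{n}9.png'); print(n,cv2.absdiff(a[s],o[s]).mean(),cv2.absdiff(a[s],o[s]).max())
"
```

```text
[0.63278954 0.1081538  0.14470936] [0.63228618 0.10859218 0.149     ]
scene 0.682716049382716 12
side 1.57843537414966 35
```

```bash
python3 -c "
from h import *
a=vision.get_image('side');b=vision.get_image('side')
o=cv2.imread('pics/side9.png')
s=np.s_[210:280,240:310]
print(cv2.absdiff(a,b)[s].max(),cv2.absdiff(a,b)[s].mean(),cv2.absdiff(a,o)[s].mean(),cv2.absdiff(a,o).mean())
print(cv2.phaseCorrelate(a[s].mean(2),o[s].mean(2)))
cv2.imwrite('pics/d.png',cv2.resize(np.hstack([o[s],a[s]]),None,fx=5,fy=5))
"
```

```text
8 1.4256462585034013 1.577482993197279 1.63471875
((0.025291088301983677, 0.03505736198935239), 0.9917284854310966)
```

View pics/d.png

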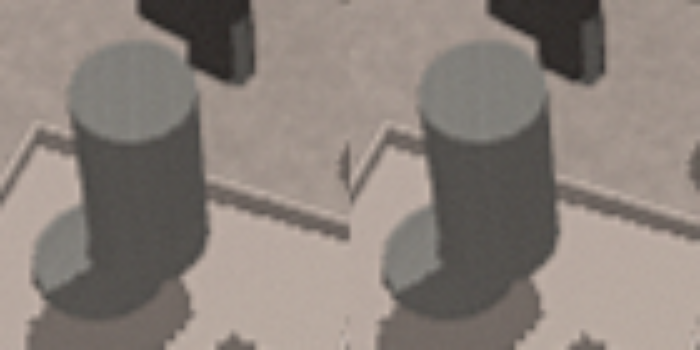

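The cup is at rest: the left and right crops are identical, apart from the gripper's slight movement.

```bash
python3 -c "
from rig import order
print(order.finish_job())"
```

```text
the job is handed in; nothing more can be done
None
```

The tall cup now hangs mouth-down on the long peg, released and at rest, and the job was handed in at about 18.5 s of the 42 s allowed.

I gripped the cup near its closed end and lowered it over the peg along a slant. Near the bottom the peg tip touched the inner wall with about 3 N, so I moved the cup 1 mm back towards the robot. I lowered it until the wrist force turned upward, about 3.7 N of change, at the height where the floor should meet the tip. Then I opened the fingers and backed away.

**Last checks:**
- **Position:** the closed end's centre is at about (0.632, 0.108). Two cameras put its height at 0.145 m, and about 0.149 m was expected with the floor resting on the tip. That difference is within what I can read from the pictures. The tip sits about 15 mm off the cup's axis, inside the 26 mm limit.
- **Tilt:** the cup hangs close to vertical, well under the 40 degree limit. The task text suggested it might settle at a slight lean, but no swing was visible.
- **At rest:** pictures taken about 0.8 s apart show a shift of less than 0.05 pixel. One pair had a larger local difference (35 grey levels) near the gripper; a repeat pair showed only noise.
- **Other objects:** the robot was touching nothing at the end. I did not touch the short cup or the orange look-alike. I did not measure the short cup's position again afterwards, but it looked unmoved in the side view.

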